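# Swing the exposure lamp over the printing plate, pin it and start the exposure

## Robot

A 6-joint arm with a two-finger parallel gripper is mounted at the origin on the work surface. World frame = base frame: x ahead of the robot, y to its left, z up, the work surface at z = 0. Lengths are in m, angles in rad, forces in N, time in s.
With the tool pointing down it reaches from about 0.35 to 0.875 m from the base axis. Payload 15.5 kg.
Tool frame: the origin (TCP) lies midway between the tips of the shut fingers; the grasp point (between the pads) lies 19 mm behind it; z points along the fingers, y is the line along which they close (so a half turn about z gives the same grasp; the last joint's range is limited). The gripper opens to 85 mm and grips with 20 to 120 N. Pads are 22 mm wide; open, the fingers measure 114 mm over their backs; the gripper's body (76 mm by 85 mm) begins 54 mm behind the grasp point. The pads swing forward as they close: fully open they stand 13 mm farther back than shut.
Start: joints at [-1.407, 0.494, 1.345, -0, 1.302, -0.096], TCP at [0.16, -0.604, 0.231] pointing down, gripper open.
Joint ranges: [-2.91, 2.91], [-0.82, 2.16], [0.22, 2.67], [-1.22, 4.37], [0.12, 2.79], [-3.08, 3.08]. Speed limits (rad/s): [1.89, 1.89, 2.57, 3.01, 3.01, 3.01].

## Interface

Orientations are given as a 3x3 rotation matrix whose columns are the frame's x, y, z axes.
In Python, from plant import get_obs, camera, sign_off gives the robot as it stands. The module is installed in compiled form; this text tells all that it offers.
- The arm moves only by the tool drive_tool, never from a script. Its argument "commands" is a list of rows, each a list of 5 numbers: the finger opening in mm, from 0 to 85.4, then the shift along the tool's x, y, z in mm, then the turn about the tool's z in degrees. A call has 1 to 5 rows; each row is the pose to reach, as a shift and turn from the pose commanded when the call began, along the tool's axes at that moment; what a row does not reach only later rows make up. A row lasts 1/12 s, in which the tool goes at most 41.7 mm and 7.16 degrees, less where a joint would pass 70% of its speed; a pose out of reach is approached as far as the arm can. A call with a gripper value outside its range is refused whole. The fingers move at their own pace and stop on an object; "newtons" is the grip in N (left out, the last holds). Time passes only in rows, so rows that repeat a pose let the fingers close. It gives the time, the measured TCP pose, the force, the opening and the grip force at its end, in the units of the state.
- get_obs(): the state, without advancing time (a new reading comes with each control period).
- camera(name): name is "side" or "top"; returns a dict with "pixels" (384x512x3 uint8, red, green, blue), "depth" (384x512 float32, m along the optical axis (not along the pixel's ray), 0 where there is no reading), "fx", "fy", "cx", "cy" (pixels), "k1" (the pictures are not rectified: a ray, as slopes to the right and down, at radius r is drawn at 1 + k1 r^2 times it, then the intrinsics apply), "world_to_cam" (4x4, takes a point from world to camera coordinates). Camera axes: x right, y up, looking along -z (the intrinsics and any distortion apply to the point x, -y, -z); pixel columns grow to the right and rows downward; lengths in m; the calibration is good to about 2 mm. A picture is of the moment at which its call begins.
- sign_off(): hands the job in; it is judged then, once.
The state is a dict: "time_s": time; "joint_pos": joint angles; "joint_velocities": joint speeds; "joint_efforts": joint torques, N m; "tool_pos": TCP position; "tcp_rot": TCP orientation; "contact_force": force on the tool from outside, world axes, zero at the start; "wrist_torque": the same for the moment, N m; "gripper_width": finger opening in m; "finger_force": force on a finger pad.
Only numpy, scipy, OpenCV 4.12 (cv2) and the standard library are available. Lean on these libraries where they do the work, as an engineer would, in place of code of your own. Each camera call takes 0.05 s, during which the arm holds its last target. There are 200 camera calls.

## Task

A printing plate lies ready on the bed of the exposure lamp, whose head is still tipped up. Swing the lamp head down until it stops, facing squarely down at the plate, push the lock pin fully home so that the head is locked there, and only then press the start button on the timer box fully down and let it spring back. Leave the ink jars where they are.

Things in the scene. Friction and masses are not known exactly. Their poses are not given: they have to be found in the camera images.
- lamp_stand: Fixed stand: steel base plate 240 (x) by 220 (y) by 12 mm with the plate bed, and two grey cheeks (84 mm wide at the top, outer faces at y = +-96 mm, top 275 mm above the table) between which the head hangs. Origin: centre of the base's underside, on the table. x points from the handle side to the rear, away from the robot; y lies along the trunnion axis. Stands turned by up to 0.3 rad.
- lamp_axis (a point): Point on the trunnion axis midway between the cheeks, 205 mm straight above the origin of lamp_stand; the axis runs along the stand's y.
- lamp_head (a joint): Angle of the lamp head (aluminium box 120 by 136 by 55 mm, black fins on its back, glass window opposite) about the trunnion axis. 0 = window straight down, handle level with the axis, against the stop; positive = tipped up, handle raised; at most 1.2 rad. Stiff by friction (0.32 N m, about 3 N at the handle); stays where it is left.
- lamp_handle (a point): Middle of the head's handle: round steel bar 14 mm thick, 100 mm long, parallel to the stand's y, 45 mm off the head's front face. Its centre line is 105 mm from the trunnion axis: in the stand's frame it lies at (-105 cos q, 0, 105 sin q) mm from lamp_axis, q being joint lamp_head. Pressing it down from above brings the head down.
- lock_pin (a joint): Travel of the captive lock pin along the stand's +y: 0 = drawn out, 0.018 m = fully home, the 10 mm pin through the head's 14 mm index hole. It goes in only with the head against its stop (within about 0.04 rad); otherwise it meets the head's steel sector after some 4 mm. Held by friction of about 3 N, no spring: it stays where it is left.
- lock_knob_face (a point): Centre of the outer face of the lock pin's black knob (32 mm across, 28 mm long, axis along the stand's y), outside the cheek on the stand's -y side, straight over the trunnion axis, 252 mm above the table. Drawn out it is 160 mm from the stand's middle plane, home 142 mm. Push it towards the stand's +y. The cheek's top edge is 23 mm above the knob's axis; nothing stands above it.
- timer_box: Fixed grey timer box, 150 (x) by 170 (y) by 78 mm high, origin at the centre of its underside on the table; stands left or right of the lamp. On top: the start button (large mushroom), a timer dial with a knob 34 mm wide and 16 mm high, a dark display and a small rocker switch; only the start button is to be used.
- start_button (a joint): Travel of the start button downwards: 0 = up, 0.008 m = fully down. Spring: about 1.5 N to start, 5 N fully down; it springs back by itself.
- start_button_top (a point): Top centre of the start button, a grey mushroom cap 56 mm across and 18 mm high in a 62 mm steel bezel, 116 mm above the table when up; 30 mm towards -x and 20 mm towards -y from the middle of the timer box (box frame).
- ink_jar_a_mid (a point): Bystander: closed ink jar, 68 mm across and 78 mm high, in the wooden carrier (115 by 185 by 45 mm) on the other side of the lamp from the timer box; point half-way up.
- ink_jar_b_mid (a point): Bystander: second jar like it in the same carrier; point half-way up.
- ink_jar_c_mid (a point): Bystander: closed ink jar, 72 mm across and 85 mm high, loose on the table to the rear left of the lamp; point half-way up.

How it is judged:
On the way, in this order (a step that is already met when the one before it is completed fails the run):
1. the lamp head is swung down against its stop (within 0.05 rad) (value of joint lamp_head below 0.05 rad), for 0.2 s.
2. the lock pin is pushed home (at least 15 of 18 mm) with the head down (value of joint lock_pin above 0.015 m and value of joint lamp_head below 0.05 rad), for 0.2 s.
3. the start button is pressed fully down (at least 6.5 of 8 mm) (value of joint start_button above 0.0065 m), for 0.1 s.
At the end, for the whole second after the job is handed in: The lamp head faces down at the plate (within 0.05 rad of its stop), the lock pin is home (at least 15 mm of its 18 mm) and the start button, having been pressed fully, is up again (within 1.5 mm) (all of step 2 and value of joint start_button below 0.0015 m); the robot touches nothing.
It fails at once if the start button is pressed (4 mm or more) before the head is down and pinned (value of joint start_button above 0.004 m and (value of joint lamp_head above 0.06 rad or value of joint lock_pin below 0.014 m)).
It fails at once if an ink jar is shifted by more than 30 mm (distance of any of ink_jar_a_mid, ink_jar_b_mid, ink_jar_c_mid from where it was at the start of the episode above 0.03 m).
It also fails if it takes over 54 s, if anything falls off the work surface, if the arm or the gripper's body presses on something with over 40 N, if the wrist force passes 120 N, or if a joint passes its speed limit or range.

## Working session

There is one attempt and no reset: what is moved stays moved. The work goes in short steps, Python scripts to look and compute and a tool call to move; the robot and the scene stay as the last step left them, time stands still between calls to the robot, and variables do not carry over. Pictures are saved under pics/ and viewed, at most 10 in all, crops included, and the job is handed in when it is done.

Besides the shell and the picture viewer there is one more tool, called after "Call:" as name(argument=value, ...) on one line, values as JSON. drive_tool: Moves the arm, as the interface text tells. Its arguments: {"type":"object","properties":{"commands":{"type":"array"},"newtons":{"type":"number"}},"required":["commands"]}

```bash
mkdir -p pics
cat > h.py <<'E'
import numpy as np, cv2
from plant import get_obs, camera, sign_off
def grab(n):
    c=camera(n); np.savez(n+'.npz',**c); return c
def load(n): return dict(np.load(n+'.npz'))
def rays(c,u,v):
    K=np.array([[c['fx'],0,c['cx']],[0,c['fy'],c['cy']],[0,0,1]],float)
    p=np.stack([np.ravel(u),np.ravel(v)],1).astype(float)[:,None]
    s=cv2.undistortPoints(p,K,np.array([float(c['k1']),0,0,0]))[:,0]
    return np.c_[s[:,0],-s[:,1],-np.ones(len(s))]
def world(c,u,v,d=None):
    r=rays(c,u,v); W=np.linalg.inv(c['world_to_cam'])
    if d is None: d=c['depth'][np.ravel(v).astype(int),np.ravel(u).astype(int)]
    return (r*np.ravel(d)[:,None])@W[:3,:3].T+W[:3,3]
def onz(c,u,v,z):
    W=np.linalg.inv(c['world_to_cam']); r=rays(c,u,v)@W[:3,:3].T; o=W[:3,3]
    return o+r*((z-o[2])/r[:,2])[:,None]
def cloud(c):
    v,u=np.mgrid[:384,:512]; return world(c,u,v).reshape(384,512,3)
E
python3 - <<'E'
from h import *
for n in('top','side'):
    c=grab(n); cv2.imwrite(f'pics/{n}0.png',c['pixels'][...,::-1]); print(n,np.linalg.inv(c['world_to_cam']).round(3).tolist(),c['fx'],c['k1'],(c['depth']>0).mean())
o=get_obs();print(o['time_s'],o['tool_pos'],o['tcp_rot'].round(3) if hasattr(o['tcp_rot'],'round') else o['tcp_rot'])
E
```

```text
top [[0.028, 0.992, -0.125, 0.388], [-1.0, 0.029, 0.011, -0.005], [0.015, 0.125, 0.992, 1.442], [0.0, 0.0, 0.0, 1.0]] 492.29012474925696 0.0658586564258533 0.9958038330078125
side [[-0.992, 0.109, -0.065, 0.461], [-0.126, -0.767, 0.629, 0.865], [0.019, 0.632, 0.775, 1.207], [0.0, 0.0, 0.0, 1.0]] 486.9031967302507 -0.05522179222451828 0.9963022867838541
0.1 [ 0.15990159 -0.60386374  0.23074538] [[ 0.967  0.256 -0.   ]
 [ 0.256 -0.967  0.001]
 [ 0.    -0.001 -1.   ]]
```

View pics/top0.png

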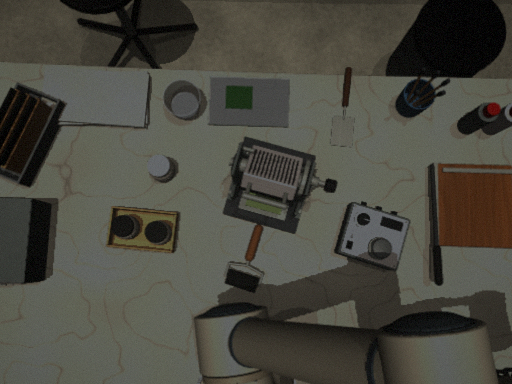

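View pics/side0.png

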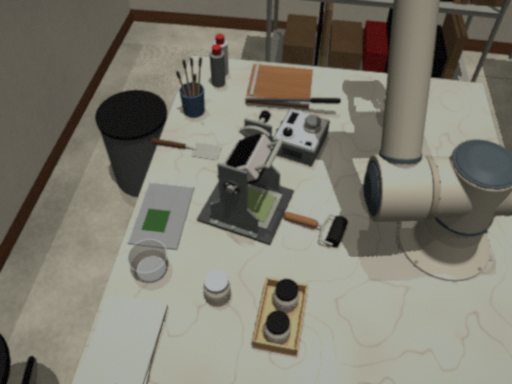

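The top view shows the lamp around (270,180), its knob at (330,186) on the −y side, the timer box around (373,235) with the button at (380,248), and the jars on the left. The side view shows the lamp at (245,185) and the timer at (300,130).

Run:
```python
from h import *
c=load('top'); P=cloud(c); z=P[...,2]
im=c['pixels'][...,::-1]
a=cv2.resize(im[120:280,210:420],None,fx=3.8,fy=3.8,interpolation=cv2.INTER_CUBIC)
cv2.imwrite('pics/crop.png',cv2.convertScaleAbs(a,alpha=1.6))
# timer box: top plane z~0.078
def rect(lo,hi,u0,u1,v0,v1):
    m=np.zeros(z.shape,np.uint8); m[v0:v1,u0:u1]=((z>lo)&(z<hi))[v0:v1,u0:u1]
    v,u=np.nonzero(m); p=P[v,u]; return cv2.minAreaRect(p[:,:2].astype(np.float32)),p.mean(0),len(p)
print('base',rect(.006,.02,210,325,130,240))
print('box',rect(.065,.09,330,420,195,280))
print('btn',rect(.105,.125,365,400,230,265))
print('knob',rect(.22,.30,321,345,170,200))
np.set_printoptions(linewidth=220)
print(((z[176:198,300:345:2])*1000).astype(int))
m=(z>.262)&(z<.285); m[:, :225]=0; m[:,345:]=0; m[250:]=0
for l in [1]:
    n,L,s,ce=cv2.connectedComponentsWithStats(m.astype(np.uint8))
    for i in range(1,n):
        if s[i,4]>15: print(s[i],P[L==i].mean(0).round(4), cv2.minAreaRect(P[L==i][:,:2].astype(np.float32)))
```

```text
base (((0.6050933599472046, -0.04285043478012085), (0.3246399760246277, 0.336998850107193), 1.6797055006027222), array([ 0.57430872, -0.04352935,  0.0121016 ]), 1923)
box (((0.4588512182235718, -0.34225624799728394), (0.1713886260986328, 0.15006877481937408), 74.2037124633789), array([ 0.45960105, -0.33921096,  0.07794513]), 2880)
btn (((0.4255136251449585, -0.35218146443367004), (0.05081336945295334, 0.054664917290210724), 1.812778353691101), array([ 0.42471937, -0.35055296,  0.11406727]), 323)
knob (((0.5697096586227417, -0.18618367612361908), (0.038491591811180115, 0.030902381986379623), 78.23165130615234), array([ 0.56781272, -0.18815085,  0.26252153]), 167)
[[ 225  229  267  269  239  276  272  257   -2    2    1    3   -2    0    5    0    2    4    0    3    0    1    0]
 [ 224  242  260  264  244  272  273  262  261  255    2   -2    4   -4   -1    3    2    0    2   -1   -1    0    4]
 [ 222  255  265  262  258  275  262  261  264  255   -1   -1    1    1    1    1    3    3    0   -4    1    4    0]
 [ 229  261  265  266  261  270  263  260  262  260    1    2    0    5  26
[... 2718 characters left out ...]
2817), (0.009339610114693642, 0.047423288226127625), 75.22809600830078)
[264 170  21  16  79] [ 0.5795 -0.052   0.2653] ((0.5814288854598999, -0.05551278963685036), (0.052031539380550385, 0.02719845622777939), 75.96798706054688)
[287 178   8  10  27] [ 0.5704 -0.0931  0.2663] ((0.5698703527450562, -0.09275297075510025), (0.015730075538158417, 0.02311449870467186), 77.11361694335938)
[326 179  12  12 101] [ 0.5689 -0.1913  0.2659] ((0.5689658522605896, -0.19273805618286133), (0.026690948754549026, 0.027637651190161705), 89.9452133178711)
[242 188  46  21 296] [ 0.525  -0.032   0.2754] ((0.5302984714508057, -0.033013246953487396), (0.11174082010984421, 0.026570850983262062), 76.53083801269531)
```

View pics/crop.png

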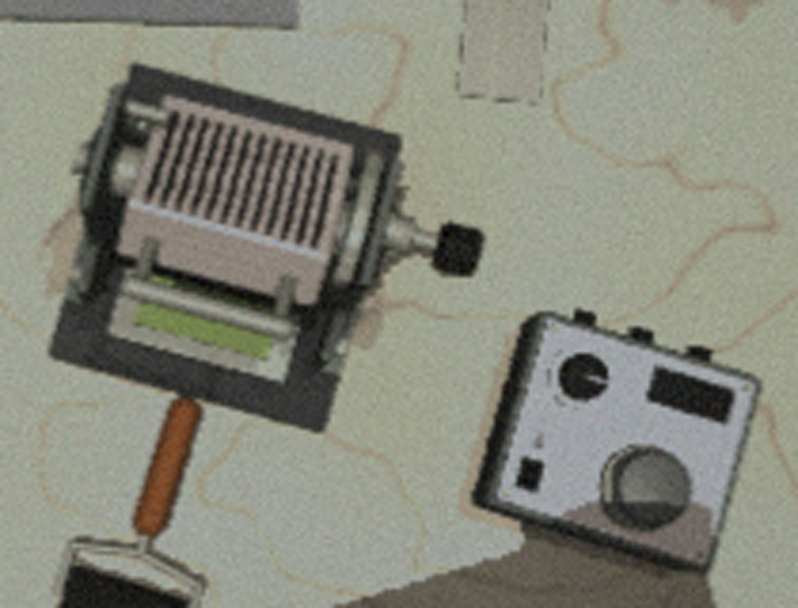

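The crop confirms the lamp yawed by about −14°. The handle bar spans roughly (242–288, 188–209) in the full image, the knob is at (331,185) and the button at (381,248). The stand origin comes out near (0.604, −0.050), and the two cheeks and the knob agree to 2 mm. The head angle is about 0.7 rad. I'll lift, align with the stand and shut the fingers, and fit the numbers precisely meanwhile.

Call:
drive_tool(commands=[[0,0,0,-30,7],[0,0,0,-60,14],[0,0,0,-90,21],[0,0,0,-110,28],[0,0,0,-110,28.7]], newtons=40)

```text
time_s: 0.52
tool_pos: [0.1602, -0.6056, 0.3457]
tcp_rot: [[0.969, -0.247, 0.001], [-0.247, -0.969, -0.006], [0.003, 0.006, -1.0]]
contact_force: [-0.4, -0.4, 0.4]
gripper_width: 0.0253
finger_force: 0.0
```

```bash
cat >> h.py <<'E'
psi=-0.243; O=np.array([.6036,-.0503,0])
R=np.array([[np.cos(psi),-np.sin(psi),0],[np.sin(psi),np.cos(psi),0],[0,0,1]])
def st(p): return (np.asarray(p)-O)@R*1000
E
python3 - <<'E'
from h import *
np.set_printoptions(suppress=True,linewidth=160)
c=load('top');P=cloud(c);S=st(P)
# handle: points in stand frame
h=S[185:212,240:292].reshape(-1,3); m=(h[:,2]>255)&(h[:,2]<300)&(h[:,0]>-100)&(h[:,0]<-60)&(abs(h[:,1])<50)
h=h[m]
for x in range(-100,-60,4):
    k=h[(h[:,0]>=x)&(h[:,0]<x+4)]; print(x,len(k),k.mean(0).round(1) if len(k) else '')
for n,(u0,u1,v0,v1,lo,hi) in dict(knob=(324,342,176,195,245,275),lch=(228,246,140,180,266,285),rch=(303,322,160,200,270,285)).items():
    p=S[v0:v1,u0:u1].reshape(-1,3); p=p[(p[:,2]>lo)&(p[:,2]<hi)]; print(n,np.percentile(p,[3,50,97],axis=0).round(0).tolist())
b=P[228:266,362:402].reshape(-1,3); b=b[(b[:,2]>.1)&(b[:,2]<.125)]; print('btn',cv2.minEnclosingCircle(b[:,:2].astype(np.float32)),st(b.mean(0)))
# cap outline onto plane, via box: centre + (-30,-20) in box frame
B=np.array([.4589,-.3423]);
for a in (psi,-.2755): print('btn from box',B+np.array([[np.cos(a),-np.sin(a)],[np.sin(a),np.cos(a)]])@[-.03,-.02])
o=get_obs(); print(st(o['tool_pos']),(R.T@np.array(o['tcp_rot'])).round(3),o['time_s'])
E
```

```text
-100 0 
-96 0 
-92 9 [-88.2   1.4 271.8]
-88 80 [-86.1   0.2 275.5]
-84 72 [-82.   -1.9 277.8]
-80 63 [-78.    1.5 277.1]
-76 27 [-74.7  -4.5 273.3]
-72 10 [-69.9   7.3 266.6]
-68 11 [-66.2   4.8 264.9]
-64 11 [-62.    3.1 261.4]
knob [[-15.0, -158.0, 253.0], [-2.0, -144.0, 264.0], [13.0, -131.0, 270.0]]
lch [[-39.0, 87.0, 268.0], [-0.0, 91.0, 274.0], [38.0, 95.0, 279.0]]
rch [[-39.0, -96.0, 270.0], [-0.0, -92.0, 274.0], [38.0, -89.0, 280.0]]
btn ((0.42451000213623047, -0.3524366021156311), 0.02780776098370552) [-101.3531782  -334.61065562  114.00984105]
btn from box [ 0.42496907 -0.35449394]
btn from box [ 0.42459076 -0.35338494]
[-296.76469243 -645.65721907  345.748575  ] [[ 1.    -0.007  0.003]
 [-0.007 -1.    -0.006]
 [ 0.003  0.006 -1.   ]] 0.5167
```

The stand frame fits: the cheek outer faces are at ±96, the knob is 131–158 out, and the handle is at (−81, 0, 271), so q is about 0.68. Next I travel to above the handle.

Call:
drive_tool(commands=[[0,10,-32,0,0],[0,20,-64,0,0],[0,31,-96,0,0],[0,42,-128,0,0],[0,53,-160,0,0]])

```text
time_s: 0.93
tool_pos: [0.2501, -0.4598, 0.3404]
tcp_rot: [[0.971, -0.239, -0.0], [-0.239, -0.971, 0.001], [-0.001, -0.001, -1.0]]
contact_force: [0.9, 0.8, 0.9]
gripper_width: 0.0
finger_force: 0.0
```

Call:
drive_tool(commands=[[0,10,-32,0,0],[0,20,-64,0,0],[0,31,-96,0,0],[0,42,-128,0,0],[0,53,-160,0,0]])

```text
time_s: 1.35
tool_pos: [0.3399, -0.3172, 0.3407]
tcp_rot: [[0.971, -0.239, -0.001], [-0.239, -0.971, 0.001], [-0.001, -0.001, -1.0]]
contact_force: [1.0, -0.1, 0.2]
gripper_width: 0.0
finger_force: 0.0
```

Call:
drive_tool(commands=[[0,10,-32,0,0],[0,20,-64,0,0],[0,31,-96,0,0],[0,42,-128,0,0],[0,53,-160,0,0]])

```text
time_s: 1.77
tool_pos: [0.4297, -0.1746, 0.3407]
tcp_rot: [[0.971, -0.239, -0.001], [-0.239, -0.971, 0.0], [-0.001, -0.0, -1.0]]
contact_force: [0.7, -0.5, -0.4]
gripper_width: -0.0001
finger_force: 0.0
```

Call:
drive_tool(commands=[[0,10,-32,0,0],[0,20,-64,0,0],[0,31,-96,0,0],[0,42,-128,0,0],[0,53,-160,0,0]])

```text
time_s: 2.18
tool_pos: [0.5195, -0.0319, 0.3406]
tcp_rot: [[0.971, -0.238, -0.001], [-0.238, -0.971, 0.0], [-0.001, 0.0, -1.0]]
contact_force: [0.1, -1.3, 0.6]
gripper_width: -0.0001
finger_force: 0.0
```

Call:
drive_tool(commands=[[0,0,0,0,0],[0,0,0,0,0]])

```text
time_s: 2.35
tool_pos: [0.5194, -0.0323, 0.3403]
tcp_rot: [[0.972, -0.236, -0.001], [-0.236, -0.972, 0.0], [-0.001, 0.0, -1.0]]
contact_force: [0.2, -0.1, 0.6]
gripper_width: 0.0001
finger_force: 0.0
```

```bash
cat > s.py <<'E'
from h import *
np.set_printoptions(suppress=True,linewidth=160)
o=get_obs(); print(st(o['tool_pos']).round(1),(R.T@np.array(o['tcp_rot'])).round(3).tolist(),o['time_s'],np.round(o['contact_force'],1),o['gripper_width'],np.round(o['joint_pos'],2))
E
python3 s.py
```

```text
[-86.   -2.8 340.3] [[1.0, 0.005, -0.001], [0.005, -1.0, -0.0], [-0.001, 0.0, -1.0]] 2.35 [ 0.2 -0.1  0.6] 0.00010674507946370685 [-0.18  0.25  1.43 -0.    1.46  1.63]
```

Call:
drive_tool(commands=[[0,0,0,30,0],[0,0,0,52,0],[0,0,0,62,0],[0,-3,0,72,0],[0,-8,0,82,0]])

```text
time_s: 2.77
tool_pos: [0.5108, -0.0326, 0.2591]
tcp_rot: [[0.971, -0.24, -0.001], [-0.24, -0.971, -0.0], [-0.001, 0.0, -1.0]]
contact_force: [-4.0, 1.4, 7.3]
gripper_width: 0.0001
finger_force: 3.2
```

Call:
drive_tool(commands=[[0,-5,0,10,0],[0,-8,0,20,0],[0,-10,0,30,0],[0,-11,0,38,0],[0,-11,0,42,0]])

```text
time_s: 3.18
tool_pos: [0.5, -0.0296, 0.2167]
tcp_rot: [[0.971, -0.24, -0.001], [-0.24, -0.971, 0.0], [-0.001, 0.0, -1.0]]
contact_force: [-2.6, -1.2, 2.9]
gripper_width: -0.0001
finger_force: 1.6
```

```bash
python3 s.py
```

```text
[-105.6   -4.9  216.7] [[1.0, 0.0, -0.001], [0.0, -1.0, -0.0], [-0.001, 0.0, -1.0]] 3.1833 [-2.6 -1.2  2.9] -8.132874245557393e-05 [-0.18  0.34  1.66 -0.    1.14  1.64]
```

Following the arc well; press gently on until the stop resists.

Call:
drive_tool(commands=[[0,0,0,2,0],[0,0,0,4,0],[0,0,0,5,0],[0,0,0,6,0],[0,0,0,6,0]])

```text
time_s: 3.6
tool_pos: [0.5011, -0.0293, 0.2118]
tcp_rot: [[0.971, -0.24, 0.001], [-0.24, -0.971, -0.0], [0.001, 0.0, -1.0]]
contact_force: [-3.8, -1.3, 7.9]
gripper_width: -0.0006
finger_force: 3.9
```

Call:
drive_tool(commands=[[0,0,0,0.5,0],[0,0,0,1,0],[0,0,0,1.5,0],[0,0,0,1.5,0],[0,0,0,1.5,0]])

```text
time_s: 4.02
tool_pos: [0.5012, -0.0293, 0.2114]
tcp_rot: [[0.971, -0.24, 0.002], [-0.24, -0.971, -0.001], [0.002, 0.0, -1.0]]
contact_force: [-9.3, -1.3, 28.0]
gripper_width: 0.0
finger_force: 14.0
```

The stop is firm at 28 N with the tip at z = 0.211, as expected. Next I lift, go out to the knob side and check.

Call:
drive_tool(commands=[[0,0,0,-10,0],[0,0,0,-40,0],[0,0,0,-80,0],[0,0,0,-115,0],[0,0,0,-130,0]])

```text
time_s: 4.43
tool_pos: [0.5023, -0.0293, 0.3446]
tcp_rot: [[0.971, -0.24, 0.006], [-0.24, -0.971, -0.001], [0.006, -0.001, -1.0]]
contact_force: [0.4, -1.4, 0.4]
gripper_width: -0.0003
finger_force: 0.0
```

Call:
drive_tool(commands=[[0,0,35,0,0],[0,20,70,0,0],[0,42,105,0,0],[0,63,140,0,0],[0,84,175,0,0]])

```text
time_s: 4.85
tool_pos: [0.5408, -0.2212, 0.3402]
tcp_rot: [[0.971, -0.239, 0.001], [-0.239, -0.971, -0.0], [0.001, 0.0, -1.0]]
contact_force: [0.8, 0.9, 0.5]
gripper_width: -0.0005
finger_force: 0.0
```

Call:
drive_tool(commands=[[0,10,20,0,0],[0,20,30,0,0],[0,20,30,0,0]])

```text
time_s: 5.1
tool_pos: [0.5535, -0.2559, 0.3393]
tcp_rot: [[0.97, -0.242, 0.0], [-0.242, -0.97, -0.001], [0.001, 0.0, -1.0]]
contact_force: [-1.1, -0.1, -0.1]
gripper_width: -0.0001
finger_force: 0.0
```

```bash
python3 s.py
python3 - <<'E'
from h import *
c=grab('top');S=st(cloud(c)); 
m=(abs(S[...,1])<45)&(S[...,0]>-125)&(S[...,0]<-85)&(S[...,2]>150); h=S[m]; print('handle',len(h),np.percentile(h,[5,50,95],axis=0).round(0).tolist())
d=grab('side')
a=[cv2.resize(i[...,::-1],(w,450),interpolation=cv2.INTER_CUBIC) for i,w in((c['pixels'][130:260,220:350],400),(d['pixels'][90:250,190:350],400))]
cv2.imwrite('pics/down.png',cv2.convertScaleAbs(np.hstack(a),alpha=1.6))
E
```

```text
[   0.9 -211.6  339.3] [[1.0, -0.001, 0.001], [-0.001, -1.0, -0.0], [0.001, 0.0, -1.0]] 5.1 [-1.1 -0.1 -0.1] -0.00010853898500406842 [-0.53  0.39  1.22 -0.    1.53  1.28]
handle 216 [[-111.0, -42.0, 205.0], [-105.0, 0.0, 210.0], [-93.0, 43.0, 215.0]]
```

View pics/down.png

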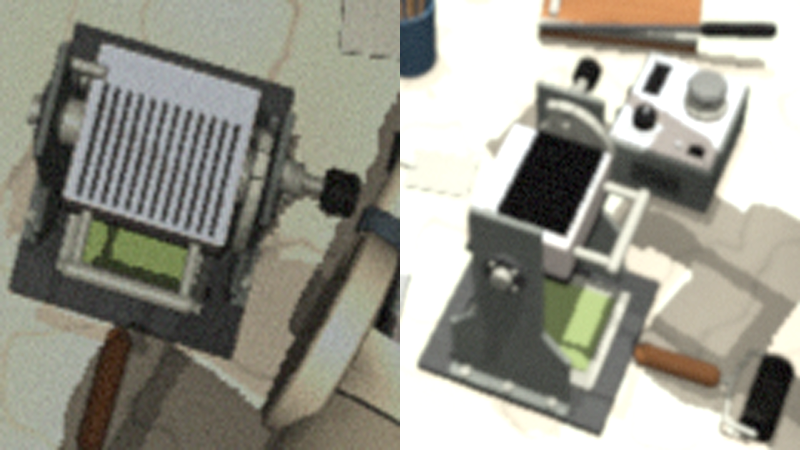

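The head is level: the handle is at (−105, z≈203 plus its radius), and both views show the fins square with the knob still out at (340,192) in the left panel. I'll lower beside the knob and push it in.

Call:
drive_tool(commands=[[0,0,0,40,0],[0,0,0,75,0],[0,0,0,97,0],[0,0,-10,97,0],[0,0,-25,97,0]])

```text
time_s: 5.62
tool_pos: [0.5583, -0.2278, 0.2429]
tcp_rot: [[0.971, -0.24, -0.001], [-0.24, -0.971, 0.001], [-0.001, -0.0, -1.0]]
contact_force: [0.3, 0.4, 0.2]
gripper_width: -0.0003
finger_force: 0.0
```

Call:
drive_tool(commands=[[0,0,-5,0,0],[0,0,-10,0,0],[0,0,-14,0,0],[0,0,-18,0,0],[0,0,-18,0,0]])

```text
time_s: 6.03
tool_pos: [0.5634, -0.2109, 0.2437]
tcp_rot: [[0.971, -0.239, 0.001], [-0.239, -0.971, -0.001], [0.002, 0.0, -1.0]]
contact_force: [-0.6, -0.2, 0.9]
gripper_width: 0.0001
finger_force: 0.0
```

```bash
python3 s.py
```

```text
[  -0.4 -165.5  243.7] [[1.0, 0.001, 0.002], [0.001, -1.0, -0.0], [0.002, 0.0, -1.0]] 6.0333 [-0.6 -0.2  0.9] 0.00012332591219749807 [-0.46  0.45  1.39 -0.    1.3   1.36]
```

Call:
drive_tool(commands=[[0,0,-2,0,0],[0,0,-4,0,0],[0,0,-6,0,0],[0,0,-8,0,0],[0,0,-8,0,0]])

```text
time_s: 6.45
tool_pos: [0.5649, -0.2034, 0.2428]
tcp_rot: [[0.971, -0.24, 0.0], [-0.24, -0.971, 0.0], [0.0, -0.0, -1.0]]
contact_force: [-1.1, -1.1, 1.1]
gripper_width: -0.0002
finger_force: 0.6
```

Call:
drive_tool(commands=[[0,0,-2,0,0],[0,0,-4,0,0],[0,0,-6,0,0],[0,0,-6,0,0]])

```text
time_s: 6.78
tool_pos: [0.566, -0.199, 0.2429]
tcp_rot: [[0.971, -0.24, -0.001], [-0.24, -0.971, -0.003], [0.0, 0.003, -1.0]]
contact_force: [-3.6, -14.6, 1.8]
gripper_width: -0.0003
finger_force: 7.6
```

```bash
python3 s.py
```

```text
[  -0.7 -153.4  242.9] [[1.0, 0.001, 0.0], [0.001, -1.0, -0.003], [0.0, 0.003, -1.0]] 6.7833 [ -3.6 -14.6   1.8] -0.00025059839016720084 [-0.44  0.45  1.39 -0.    1.3   1.38]
```

Firm resistance at −153. Now I check the knob's position by camera after retreating and rising.

Call:
drive_tool(commands=[[0,0,15,0,0],[0,0,50,0,0],[0,0,60,-30,0],[0,0,80,-60,0],[0,0,100,-90,0]])

```text
time_s: 7.2
tool_pos: [0.5415, -0.2954, 0.3335]
tcp_rot: [[0.971, -0.239, -0.001], [-0.239, -0.971, 0.002], [-0.002, -0.001, -1.0]]
contact_force: [1.0, -0.7, 0.7]
gripper_width: -0.0002
finger_force: 0.0
```

```bash
python3 s.py
python3 - <<'E'
from h import *
c=grab('top');S=st(cloud(c)); s=grab('side');T=st(cloud(s))
for X in(S,T):
    m=(abs(X[...,0])<10)&(X[...,2]>255)&(X[...,2]<275)&(X[...,1]<-100)&(X[...,1]>-190); print(m.sum(),np.percentile(X[m],[2,50,98],axis=0).round(0).tolist())
m=(abs(S[...,1])<45)&(S[...,0]>-125)&(S[...,0]<-85)&(S[...,2]>150); print(np.median(S[m],0))
a=c['pixels'][130:260,220:350,::-1]
cv2.imwrite('pics/pin.png',cv2.convertScaleAbs(cv2.resize(a,(500,500),interpolation=cv2.INTER_CUBIC),alpha=1.8))
E
```

```text
[  -1.3 -252.9  333.5] [[1.0, 0.001, -0.002], [0.001, -1.0, 0.001], [-0.002, -0.001, -1.0]] 7.2 [ 1.  -0.7  0.7] -0.00022249817221530412 [-0.6   0.41  1.21  0.    1.53  1.22]
141 [[-9.0, -141.0, 257.0], [-0.0, -121.0, 265.0], [9.0, -101.0, 270.0]]
63 [[-10.0, -138.0, 257.0], [-1.0, -118.0, 264.0], [9.0, -103.0, 269.0]]
[-104.61175775    0.77746057  210.10219499]
```

View pics/pin.png

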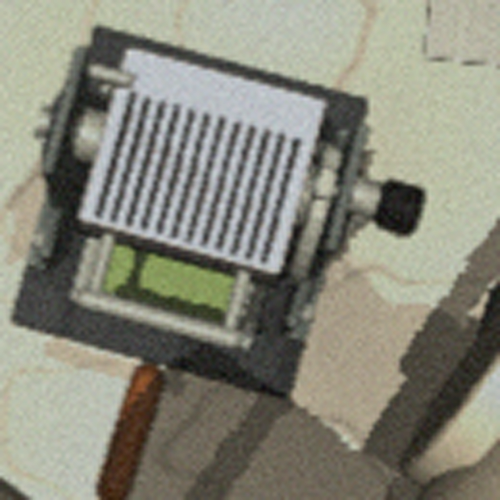

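The knob face is now at −141 (it was −158), so the pin is home; the picture shows the knob at (400,207), close to the cheek, with the head level. On to the button at stand coordinates (−101, −337).

Call:
drive_tool(commands=[[0,-25,21,0,0],[0,-50,42,0,0],[0,-75,63,0,0],[0,-100,84,0,0],[0,-100,84,20,0]])

```text
time_s: 7.72
tool_pos: [0.4219, -0.355, 0.3151]
tcp_rot: [[0.97, -0.242, 0.002], [-0.242, -0.97, -0.003], [0.003, 0.003, -1.0]]
contact_force: [1.3, -1.3, 1.1]
gripper_width: 0.0
finger_force: 0.0
```

Call:
drive_tool(commands=[[0,0,0,40,0],[0,0,0,80,0],[0,0,0,120,0],[0,0,0,155,0],[0,0,0,175,0]])

```text
time_s: 8.13
tool_pos: [0.4234, -0.3506, 0.1337]
tcp_rot: [[0.971, -0.24, -0.003], [-0.24, -0.971, 0.004], [-0.004, -0.003, -1.0]]
contact_force: [0.0, -0.1, -0.9]
gripper_width: -0.0002
finger_force: 0.0
```

```bash
python3 s.py
```

```text
[-102.7 -334.9  133.7] [[1.0, 0.001, -0.004], [0.001, -1.0, 0.003], [-0.004, -0.003, -1.0]] 8.1333 [ 0.  -0.1 -0.9] -0.00019206445898298975 [-0.8   0.51  1.64  0.    1.    1.01]
```

Call:
drive_tool(commands=[[0,0,0,10,0],[0,0,0,17,0],[0,0,0,21,0],[0,0,0,24,0],[0,0,0,26,0]])

```text
time_s: 8.55
tool_pos: [0.4255, -0.3527, 0.1126]
tcp_rot: [[0.971, -0.24, 0.001], [-0.24, -0.971, -0.001], [0.001, 0.001, -1.0]]
contact_force: [-0.0, 1.0, 2.4]
gripper_width: 0.0
finger_force: 1.3
```

Call:
drive_tool(commands=[[0,0,0,1,0],[0,0,0,2,0],[0,0,0,2,0],[0,0,0,2,0]])

```text
time_s: 8.88
tool_pos: [0.4254, -0.3527, 0.1103]
tcp_rot: [[0.971, -0.24, 0.001], [-0.24, -0.971, -0.001], [0.001, 0.001, -1.0]]
contact_force: [1.0, -1.1, 4.2]
gripper_width: -0.0003
finger_force: 1.8
```

Spring is still yielding; continue to the hard stop.

Call:
drive_tool(commands=[[0,0,0,1,0],[0,0,0,2,0],[0,0,0,3,0],[0,0,0,4,0],[0,0,0,4,0]])

```text
time_s: 9.3
tool_pos: [0.4256, -0.3529, 0.1076]
tcp_rot: [[0.971, -0.24, 0.002], [-0.24, -0.971, -0.002], [0.002, 0.001, -1.0]]
contact_force: [-5.3, 5.0, 37.0]
gripper_width: 0.0004
finger_force: 18.4
```

Call:
drive_tool(commands=[[0,0,0,0.5,0],[0,0,0,1,0],[0,0,0,1,0],[0,0,0,1,0]])

```text
time_s: 9.63
tool_pos: [0.4257, -0.353, 0.1073]
tcp_rot: [[0.971, -0.24, 0.002], [-0.24, -0.971, -0.002], [0.003, 0.002, -1.0]]
contact_force: [-7.8, 8.2, 51.7]
gripper_width: -0.0002
finger_force: 25.8
```

Hard stop at z = 0.107, so the button is fully down. Retreat upward.

Call:
drive_tool(commands=[[0,0,0,-15,0],[0,0,0,-45,0],[0,0,0,-85,0],[0,0,0,-120,0],[0,0,0,-140,0]])

```text
time_s: 10.05
tool_pos: [0.4256, -0.353, 0.2484]
tcp_rot: [[0.971, -0.24, 0.002], [-0.24, -0.971, -0.002], [0.003, 0.002, -1.0]]
contact_force: [0.5, -1.0, 0.2]
gripper_width: 0.0001
finger_force: 0.0
```

Call:
drive_tool(commands=[[0,-40,0,0,0],[0,-80,0,0,0],[0,-80,0,0,0],[0,-80,0,0,0]])

```text
time_s: 10.38
tool_pos: [0.3458, -0.3325, 0.2448]
tcp_rot: [[0.97, -0.241, -0.001], [-0.241, -0.97, 0.001], [-0.001, -0.0, -1.0]]
contact_force: [0.9, -0.0, 1.0]
gripper_width: -0.0001
finger_force: 0.0
```

```bash
python3 s.py
python3 - <<'E'
from h import *
s=grab('side');P=cloud(s);T=st(P);c=grab('top');S=st(cloud(c))
for X in(S,T):
    m=(abs(X[...,0]+101)<15)&(abs(X[...,1]+337)<15)&(X[...,2]<135)&(X[...,2]>90);print('btn',m.sum(),np.median(X[m],0).round(1) if m.any() else '')
    m=(abs(X[...,1])<45)&(X[...,0]>-120)&(X[...,0]<-90)&(X[...,2]>190)&(X[...,2]<300); print('handle',m.sum(),np.median(X[m],0).round(1))
    m=(abs(X[...,0])<10)&(X[...,2]>255)&(X[...,2]<275)&(X[...,1]<-100)&(X[...,1]>-190); print('knob',m.sum(),np.percentile(X[m],[2],axis=0).round(0).tolist())
E
```

```text
[-182.3 -335.9  244.8] [[1.0, -0.001, -0.001], [-0.001, -1.0, 0.0], [-0.001, -0.0, -1.0]] 10.3833 [ 0.9 -0.   1. ] -0.00010719916177094058 [-0.89  0.27  1.67 -0.    1.2   0.92]
btn 126 [-101.2 -336.9  115.6]
handle 208 [-1.049e+02 -2.000e-01  2.102e+02]
knob 145 [[-10.0, -141.0, 259.0]]
btn 51 [-102.2 -333.5  115.8]
handle 138 [-104.4    0.4  209.7]
knob 65 [[-9.0, -134.0, 257.0]]
```

The button is back up at 116 mm, the head is level and the pin is home. Handing in.

```bash
python3 -c "
from plant import sign_off
print(sign_off())"
```

```text
the job is handed in; nothing more can be done
None
```

The lamp head is down against its stop, the lock pin is home, and the start button was pressed to its hard stop and has sprung back up; the job is handed in at about 10.5 s (no verdict returned), and the arm never went near the jars.

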